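# Board slide under the dispenser, flap arm held open

## Robot

A 6-joint arm with a two-finger parallel gripper is mounted at the origin on the work surface. World frame = base frame: x ahead of the robot, y to its left, z up, the work surface at z = 0. Lengths are in m, angles in rad, forces in N, time in s.
With the tool pointing down it reaches from about 0.425 to 0.95 m from the base axis. Payload 3.5 kg.
Tool frame: the origin (TCP) lies on the centre line of the jaws, within the pads' length; the fingertips stand 17 mm ahead of it and the grasp point (between the pads) lies 2 mm behind it; z points along the fingers, y is the line along which they close (so a half turn about z gives the same grasp; the last joint's range is limited). The gripper opens to 85 mm and grips with 20 to 120 N. Pads are 22 mm wide; open, the fingers measure 114 mm over their backs; the gripper's body (76 mm by 85 mm) begins 54 mm behind the grasp point. The pads swing forward as they close: fully open they stand 13 mm farther back than shut.
Start: joints at [-1.355, 0.286, 1.577, -0, 1.279, -0.15], TCP at [0.241, -0.63, 0.212] pointing down, gripper open.
Joint ranges: [-2.77, 2.77], [-0.9, 2.22], [0.21, 2.48], [-1.53, 4.67], [0.24, 2.81], [-2.84, 2.84]. Speed limits (rad/s): [2.79, 2.79, 3.14, 3.14, 3.14, 3.14].

## Interface

Orientations are given as a unit quaternion [x, y, z, w].
In Python, from plant import ctrl gives the robot as it stands. The module is installed in compiled form; this text tells all that it offers.
- The arm moves only by the tool drive_tool, never from a script. Its argument "moves" is a list of rows, each a list of 3 entries, a list of its own where there are three numbers: the turn, a rotation vector about the tool's x, y, z in rad, then the shift along the tool's x, y, z in m, then the finger opening in m, from 0 to 0.0854. A call has 1 to 5 rows; each row shifts and turns the commanded pose from where the row before left it, along the tool's axes as they then stand; what a row does not reach is not made up. A row lasts 1/8 s, in which the tool goes at most 62.5 mm and 10.7 degrees, less where a joint would pass 70% of its speed; a pose out of reach is approached as far as the arm can. A call with a gripper value outside its range is refused whole. The fingers move at their own pace and stop on an object; "grip_force" is the grip in N (left out, the last holds). Time passes only in rows, so rows that do not move let the fingers close. It gives the time, the measured TCP pose, the force, the opening and the grip force at its end, in the units of the state.
- ctrl.get_state(): the state, without advancing time (a new reading comes with each control period).
- ctrl.read_camera(name): name is "side" or "top"; returns a dict with "image" (480x640x3 uint8, red, green, blue), "fx", "fy", "cx", "cy" (pixels), "R" (3x3) and "t" (3): a world point X has camera coordinates R X + t. Camera axes: x right, y down, z forward; pixel columns grow to the right and rows downward; lengths in m; the calibration is good to about 2 mm. A picture is of the moment at which its call begins. There is no depth.
- ctrl.sign_off(): hands the job in; it is judged then, once.
The state is a dict: "time": time; "qpos": joint angles; "dq": joint speeds; "joint_efforts": joint torques, N m; "eef_pos": TCP position; "tcp_rot": TCP orientation; "contact_force": force on the tool from outside, world axes, zero at the start; "wrist_torque": the same for the moment, N m; "opening": opening from 0.0 (shut) to 1.0 (fully open); "finger_force": force on a finger pad.
Only numpy, scipy, OpenCV 4.12 (cv2) and the standard library are available. Lean on these libraries where they do the work, as an engineer would, in place of code of your own. Each camera call takes 0.05 s, during which the arm holds its last target. There are 200 camera calls.

## Task

I want to brush out the empty dispenser: lean the narrow wooden board as a slide, its foot inside the catch tray, its upper end resting on the bar before the dispenser's mouth, running straight out, and let go of it. Then pull the sprung flap arm at the dispenser's side forward to its stop and finish while still holding it there with the fingers. The board must stay leaning, and mug, bottle and jar be left alone.

Things in the scene. Friction and masses are not known exactly. Their poses are not given: they have to be found in the camera images.
- dispenser: Fixed dispenser: white side cheeks, clear-fronted hopper. Origin on the table right under its steel lean bar; own x runs from the tray in front to the hopper behind (roughly to the robot's left), z up. Hopper and cheeks in its frame: x 40 to 155, y -59 to 59, lid top at z 203 mm; the flap arm is outside the -y cheek (the one away from the robot).
- lean_bar (a point): Middle of the top of the lean bar: round steel bar, 12 mm diameter, along the dispenser's y from -63 to 63 mm, top 85 mm above the table, in front of the mouth, straight above the dispenser's origin; hopper wall 40 mm behind it.
- flap_arm (a joint): Sprung flap arm's angle: 0 at rest (0.25 rad from upright, leaning to the hopper's rear), grows as its grip is pulled forward (dispenser -x, towards the tray); hard stop at 0.90 rad (0.65 rad forward of upright). A spring pulls it back to 0: about 2.5 N at the grip at rest, 7 N at the stop.
- flap_grip (a point): Centre of the arm's grip: dark wood barrel, 26 mm diameter, 30 mm long along the dispenser's y, at the top of a 14 x 8 mm steel bar, 120 mm from the pivot axis; 266 mm above the table at rest, 246 mm at the stop. Its flat ends can be pinched from above (fingers closing along the dispenser's y).
- flap_pivot (a point): Centre of the arm's pivot (fixed), dispenser frame 60, -85, 150 mm; the axis runs along the dispenser's y.
- board: Loose narrow wooden board, 180 long (own x), 56 wide (own y), 14 mm thick, 0.1 to 0.2 kg, flat on the table to the robot's left or right of the dispenser. Origin at the centre of its underside, own z up; both ends alike. With 155 mm of its length from the foot (in the tray) to the bar it slopes about 31 degrees.
- board_end_a (a point): Middle of the board's lower edge at its own -x end (underside, 90 mm from the origin).
- board_end_b (a point): Middle of the board's lower edge at its own +x end (underside, 90 mm from the origin).
- mug: Bystander: white mug, 80 mm across, 85 mm high, origin at the centre of its underside.
- oil: Bystander: tall green oil bottle, 60 mm across, 220 mm high, origin at the centre of its underside.
- jar: Bystander: amber jar with a brass lid, 72 mm across, 95 mm high, origin at the centre of its underside.
- tray (a point): Middle of the floor of the steel catch tray fixed in front of the dispenser (dispenser frame -87, 0, 6 mm). Open inside 150 mm wide (y) and, along x, from 190 mm in front of the bar to 20 mm behind it; floor 6 mm above the table, rim 5 mm thick, its top 18 mm above the table.
There are look-alikes about, which are no part of the job. There is more than one size of the board; the job needs the middle-sized.

How it is judged:
By the outcome, as a careful person would: the job done as asked, in the order asked, and still so for the second after the job is handed in, while the arm keeps its last pose, push and grip.
It also fails if it takes over 64 s, if anything falls off the work surface, if the arm or the gripper's body presses on something with over 40 N, if the wrist force passes 120 N, or if a joint passes its speed limit or range.

## Working session

There is one attempt and no reset: what is moved stays moved. The work goes in short steps, Python scripts to look and compute and a tool call to move; the robot and the scene stay as the last step left them, time stands still between calls to the robot, and variables do not carry over. Pictures are saved under pics/ and viewed, at most 10 in all, crops included, and the job is handed in when it is done.

Besides the shell and the picture viewer there is one more tool, called as name(argument=value, ...) on one line, values as JSON. drive_tool: Moves the arm, as the interface text tells. Its arguments: {"type":"object","properties":{"moves":{"type":"array","items":{"type":"array"}},"grip_force":{"type":"number"}},"required":["moves"]}

```bash
mkdir -p pics; cat > h.py <<'E'
import numpy as np,cv2,json
from plant import ctrl
from scipy.spatial.transform import Rotation as Ro
def cam(n,f=None):
    c=ctrl.read_camera(n); 
    if f: cv2.imwrite('pics/'+f,c['image'][:,:,::-1])
    return c
def ray(c,p):
    R=np.array(c['R']);t=np.array(c['t'])
    d=R.T@np.array([(p[0]-c['cx'])/c['fx'],(p[1]-c['cy'])/c['fy'],1.]); return -R.T@t,d/np.linalg.norm(d)
def onz(c,p,z):
    o,d=ray(c,p); return o+d*(z-o[2])/d[2]
def tri(c1,p1,c2,p2):
    A=np.zeros((3,3));b=np.zeros(3);L=[ray(c1,p1),ray(c2,p2)]
    for o,d in L:
        P=np.eye(3)-np.outer(d,d);A+=P;b+=P@o
    X=np.linalg.solve(A,b);return X,[np.linalg.norm(np.cross(X-o,d)) for o,d in L]
def proj(c,X):
    q=np.array(c['R'])@np.array(X)+np.array(c['t']);return np.array([c['fx']*q[0]/q[2]+c['cx'],c['fy']*q[1]/q[2]+c['cy']])
E
python3 - <<'E'
from h import *
for n in('side','top'):
    c=cam(n,n+'0.png');print(n,c['fx'],c['cx'],c['cy'],np.round(c['R'],3).tolist(),np.round(c['t'],3).tolist(), -np.array(c['R']).T@c['t'])
s=ctrl.get_state();print(s)
E
```

```text
side 470.15729149763035 319.1816652958016 232.27251948447346 [[-0.816, -0.579, -0.007], [-0.433, 0.618, -0.657], [0.384, -0.533, -0.754]] [0.518, 0.275, 1.105] [0.11668034 0.71840955 1.01763737]
top 437.05497207671215 313.9439721038995 238.76952089776915 [[0.015, -1.0, 0.028], [-0.981, -0.02, -0.195], [0.196, -0.024, -0.98]] [0.09, 0.581, 1.303] [0.31306311 0.13272616 1.38824438]
{'time': 0.1, 'qpos': array([-1.35499609e+00,  2.87124118e-01,  1.57804249e+00,  7.20038516e-06,
        1.27860395e+00, -1.50024624e-01]), 'dq': array([-0.00310608, -0.00314097, -0.00412946,  0.00024581, -0.00054672,
       -0.0008105 ]), 'joint_efforts': array([ 9.69826360e-04, -4.07298732e+01, -2.93698758e+01, -1.47651645e-04,
        3.40336745e-03,  9.44218868e-06]), 'eef_pos': array([ 0.24133564, -0.62969508,  0.21024775]), 'tcp_rot': array([ 9.83317716e-01,  1.81893057e-01, -3.23621316e-05, -1.08847480e-03]), 'contact_force': array([-0.24570818, -0.19660531, -0.65253039]), 'wrist_torque': array([ 0.02806381,  0.00547672, -0.02922442]), 'finger_force': 0.0, 'opening': 0.9991329359025531}
```

View pics/top0.png

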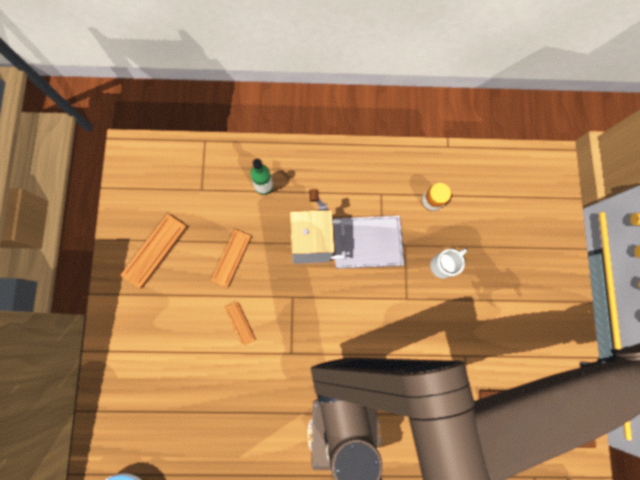

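View pics/side0.png

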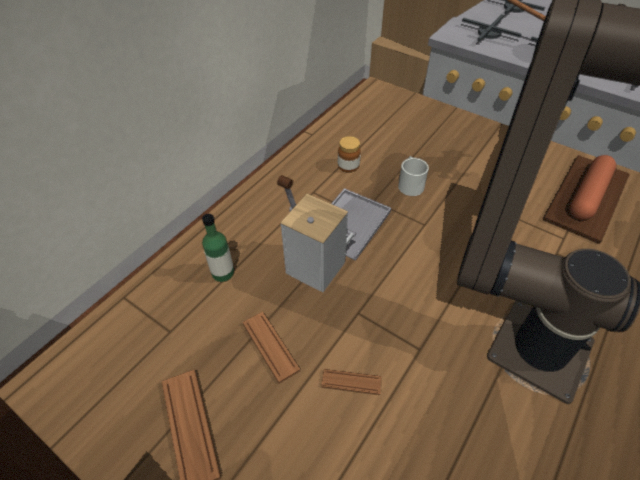

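Top view: three boards: large (154,250), middle (231,258), small (240,323); dispenser at (313,237), tray (369,242), flap grip (314,195), bottle (261,178), jar (437,195), mug (449,263). The candidates for the board are those three. I choose the middle one at (231,258), which is (271,346) in the side view, and check it in a crop.

```bash
python3 - <<'E'
import cv2
a=cv2.imread('pics/top0.png')[150:300,200:420];b=cv2.imread('pics/side0.png')[160:390,190:400]
cv2.imwrite('pics/ct.png',cv2.resize(a,None,fx=3.6,fy=3.6,interpolation=cv2.INTER_CUBIC))
cv2.imwrite('pics/cs.png',cv2.resize(b,None,fx=2.6,fy=2.6,interpolation=cv2.INTER_CUBIC))
E
```

```text
(no output)
```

View pics/ct.png

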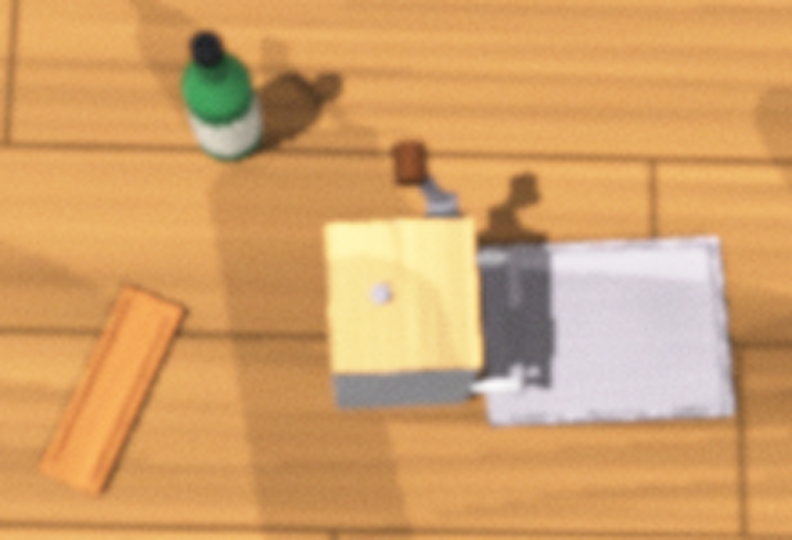

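View pics/cs.png

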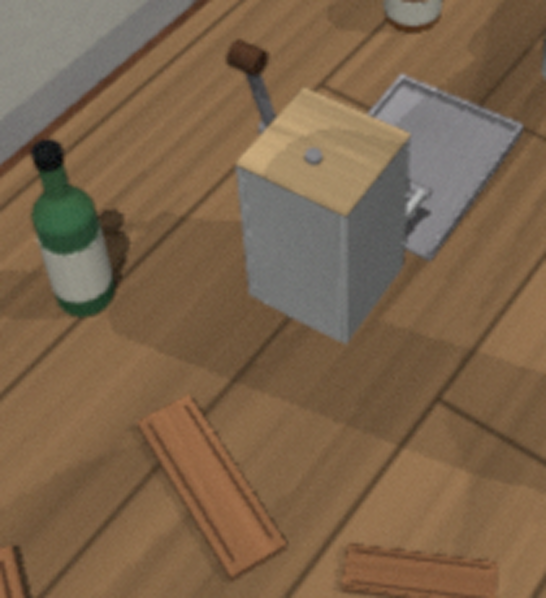

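Crops: board top-face corners in the top crop are (128,287), (186,310), (100,494) and (42,468). In the side crop they are (140,422), (188,396), (285,545) and (235,577). Lid corners and the grip at (409,163)/(247,57) are clear.

```bash
cat >> h.py <<'E'
def T(p): return (p[0]/3.6+200-.36,p[1]/3.6+150-.36)
def S(p): return (p[0]/2.6+190-.3,p[1]/2.6+160-.3)
E
python3 - <<'E'
from h import *
ct=cam('top');cs=cam('side')
P={'lid+x-y':((473,218),(306,90)),'lid-x-y':((481,370),(408,133)),'lid+x+y':((326,224),(240,165)),'lid-x+y':((332,376),(345,212)),'grip':((409,163),(247,57)),
'tr+x-y':((718,238),(402,76)),'tr-x-y':((735,415),(520,125)),'tr-x+y':((490,425),(430,257)),
'b1':((128,287),(140,422)),'b2':((186,310),(188,396)),'b3':((100,494),(282,545)),'b4':((42,468),(233,574))}
X={}
for k,(a,b) in P.items():
    X[k],e=tri(ct,T(a),cs,S(b));print(k,np.round(X[k]*1000),np.round(1000*e[0],1), 'z14' if k[0]=='b' else '',np.round(1000*onz(ct,T(a),.014 if k[0]=='b' else .018)),np.round(1000*onz(cs,S(b),.014 if k[0]=='b' else .018)))
E
```

```text
lid+x-y [632.  56. 199.] 1.9  [682.  45.  18.] [743. -91.  18.]
lid-x-y [514.  51. 205.] 2.2  [544.  37.  18.] [ 608. -102.   18.]
lid+x+y [623. 170. 202.] 2.8  [674. 177.  18.] [733.  45.  18.]
lid-x+y [506. 164. 208.] 1.5  [536. 168.  18.] [599.  34.  18.]
grip [655. 108. 269.] 0.7  [732. 103.  18.] [835. -96.  18.]
tr+x-y [ 668. -178.   14.] 1.5  [ 668. -177.   18.] [ 664. -175.   18.]
tr-x-y [ 510. -188.   15.] 2.0  [ 508. -188.   18.] [ 511. -185.   18.]
tr-x+y [496.  28.  10.] 0.1  [495.  29.  18.] [492.  33.  18.]
b1 [612. 351.  14.] 1.1 z14 [613. 352.  14.] [611. 351.  14.]
b2 [595. 300.   7.] 0.5 z14 [593. 299.  14.] [592. 303.  14.]
b3 [430. 368.   6.] 1.1 z14 [429. 367.  14.] [429. 372.  14.]
b4 [449. 417.  14.] 1.6 z14 [450. 418.  14.] [448. 417.  14.]
```

```bash
cat >> h.py <<'E'
def now():
    s=ctrl.get_state();return np.array(s['eef_pos']),Ro.from_quat(s['tcp_rot']),s
O=np.array([.576,.0122,0]);ux=np.array([-.062,.998,0]);ux/=np.linalg.norm(ux);uy=np.array([-ux[1],ux[0],0]);uz=np.array([0,0,1.])
def D(p): return O+p[0]*ux+p[1]*uy+p[2]*uz
def down(yaw): return Ro.from_euler('z',yaw)*Ro.from_quat([1,0,0,0])
def rows(path,p=None,r=None,first=True):
    "path: [(pos,Rot)]; prints the rows; first: shift in axes before the turn"
    p0,r0,_=now(); p=p0 if p is None else p; r=r0 if r is None else r
    for P,R in path:
        w=(r.inv()*R).as_rotvec(); d=(r if first else R).inv().apply(P-p)
        print(np.round(w,3).tolist(),np.round(d,4).tolist(),round(np.degrees(np.linalg.norm(w)),1),round(np.linalg.norm(d)*1000)); p,r=P,R
E
python3 - <<'E'
from h import *
p,r,_=now()
az0=np.arctan2(p[1],p[0]);L=[]
for i in range(1,22):
    f=i/21;a=az0+f*(.605-az0);z=.21+.14*min(1,i/6);R=.675+(.633-.675)*f
    L.append((np.array([R*np.cos(a),R*np.sin(a),z]),down(.366+f*2.386)))
rows(L)
E
```

```text
[-0.001, -0.0, -0.114] [0.0579, -0.0041, -0.0227] 6.5 62
[0.0, 0.0, -0.114] [0.0579, -0.0029, -0.0233] 6.5 62
[0.0, 0.0, -0.114] [0.0577, -0.0013, -0.0233] 6.5 62
[0.0, 0.0, -0.114] [0.0576, 0.0003, -0.0233] 6.5 62
[0.0, 0.0, -0.114] [0.0574, 0.0018, -0.0233] 6.5 62
[0.0, 0.0, -0.114] [0.0571, 0.0034, -0.0233] 6.5 62
[0.0, 0.0, -0.114] [0.0569, 0.0049, 0.0] 6.5 57
[0.0, 0.0, -0.114] [0.0565, 0.0065, 0.0] 6.5 57
[0.0, 0.0, -0.114] [0.0562, 0.008, 0.0] 6.5 57
[0.0, 0.0, -0.114] [0.0558, 0.0095, 0.0] 6.5 57
[0.0, 0.0, -0.114] [0.0553, 0.011, 0.0] 6.5 56
[0.0, 0.0, -0.114] [0.0548, 0.0124, 0.0] 6.5 56
[0.0, 0.0, -0.114] [0.0543, 0.0139, 0.0] 6.5 56
[0.0, 0.0, -0.114] [0.0537, 0.0153, 0.0] 6.5 56
[0.0, 0.0, -0.114] [0.0531, 0.0167, 0.0] 6.5 56
[0.0, 0.0, -0.114] [0.0525, 0.0181, 0.0] 6.5 56
[0.0, 0.0, -0.114] [0.0518, 0.0195, 0.0] 6.5 55
[0.0, 0.0, -0.114] [0.0511, 0.0208, 0.0] 6.5 55
[0.0, 0.0, -0.114] [0.0503, 0.0222, 0.0] 6.5 55
[0.0, 0.0, -0.114] [0.0496, 0.0234, 0.0] 6.5 55
[0.0, 0.0, -0.114] [0.0488, 0.0247, 0.0] 6.5 55
```

drive_tool(moves=[[[0, 0, -0.114], [0.058, -0.004, -0.023], 0.085], [[0, 0, -0.114], [0.058, -0.003, -0.023], 0.085], [[0, 0, -0.114], [0.058, -0.001, -0.023], 0.085], [[0, 0, -0.114], [0.058, 0, -0.023], 0.085], [[0, 0, -0.114], [0.057, 0.002, -0.023], 0.085]], grip_force=50)

```text
time: 0.82
eef_pos: [0.4774, -0.4636, 0.3268]
tcp_rot: [0.892, 0.453, 0.0, -0.0]
contact_force: [0.4, -0.9, 0.1]
opening: 1.0
finger_force: 0.0
```

drive_tool(moves=[[[0, 0, -0.114], [0.057, 0.003, -0.023], 0.085], [[0, 0, -0.114], [0.057, 0.005, 0], 0.085], [[0, 0, -0.114], [0.057, 0.006, 0], 0.085], [[0, 0, -0.114], [0.056, 0.008, 0], 0.085], [[0, 0, -0.114], [0.056, 0.01, 0], 0.085]])

```text
time: 1.45
eef_pos: [0.6173, -0.2176, 0.349]
tcp_rot: [0.728, 0.685, -0.0, -0.0]
contact_force: [-0.4, -0.2, 0.1]
opening: 0.996
finger_force: 0.0
```

drive_tool(moves=[[[0, 0, -0.114], [0.055, 0.011, 0], 0.085], [[0, 0, -0.114], [0.055, 0.012, 0], 0.085], [[0, 0, -0.114], [0.054, 0.014, 0], 0.085], [[0, 0, -0.114], [0.054, 0.015, 0], 0.085], [[0, 0, -0.114], [0.053, 0.017, 0], 0.075]])

```text
time: 2.08
eef_pos: [0.6406, 0.0593, 0.349]
tcp_rot: [0.506, 0.862, -0.0, -0.0]
contact_force: [1.3, 0.2, -0.9]
opening: 0.878
finger_force: 0.0
```

```bash
python3 - <<'E'
from h import *
p,r,s=now();print(s['time'],p,r.as_euler('xyz'),s['qpos'])
B=np.array([.521,.360,.12])
n=7;yaw0=np.arctan2(*r.as_matrix()[1::-1,0]);print(yaw0)
dy=(2.752-yaw0)
L=[(p+(B-p)*i/n,down(yaw0+dy*i/n)) for i in range(1,n+1)]
rows(L)
E
```

```text
2.075 [0.64057493 0.05927452 0.34901746] [-3.14114834e+00 -3.78796081e-04  2.07962688e+00] [-6.52569442e-02  1.49107962e-01  1.49111825e+00  7.69585757e-05
  1.50194524e+00 -5.74092903e-01]
2.079626884954248
[-0.0, -0.0, -0.096] [0.0458, 0.006, 0.0327] 5.5 57
[0.0, 0.0, -0.096] [0.0451, 0.0104, 0.0327] 5.5 57
[0.0, 0.0, -0.096] [0.0438, 0.0147, 0.0327] 5.5 57
[0.0, 0.0, -0.096] [0.0422, 0.0188, 0.0327] 5.5 57
[0.0, 0.0, -0.096] [0.0402, 0.0228, 0.0327] 5.5 57
[0.0, 0.0, -0.096] [0.0379, 0.0265, 0.0327] 5.5 57
[0.0, 0.0, -0.096] [0.0352, 0.03, 0.0327] 5.5 57
```

drive_tool(moves=[[[0, 0, -0.096], [0.046, 0.006, 0], 0.075], [[0, 0, -0.096], [0.045, 0.01, 0], 0.07], [[0, 0, -0.096], [0.044, 0.015, 0], 0.07], [[0, 0, -0.096], [0.042, 0.019, 0.03], 0.07], [[0, 0, -0.096], [0.04, 0.023, 0.04], 0.07]])

```text
time: 2.7
eef_pos: [0.5567, 0.2743, 0.2803]
tcp_rot: [0.287, 0.958, 0.001, 0.002]
contact_force: [0.9, -0.3, -0.5]
opening: 0.823
finger_force: 0.0
```

drive_tool(moves=[[[0, 0, -0.096], [0.038, 0.026, 0.04], 0.07], [[0, 0, -0.096], [0.035, 0.03, 0.04], 0.07], [[0, 0, 0], [0, 0, 0.04], 0.07], [[0, 0, 0], [0, 0, 0.04], 0.07], [[0, 0, 0], [0, 0, 0], 0.07]])

```text
time: 3.32
eef_pos: [0.5196, 0.3571, 0.1149]
tcp_rot: [0.195, 0.981, -0.003, -0.004]
contact_force: [0.2, -0.4, 0.0]
opening: 0.817
finger_force: 0.0
```

```bash
python3 - <<'E'
from h import *
p,r,s=now();print(s['time'],p,s['opening'],s['contact_force'],s['qpos'])
rows([(np.array([.521,.360,.019]),down(2.752))])
c=cam('top');d=cam('side')
a=cv2.resize(c['image'][190:310,180:300],(400,400),interpolation=2);b=cv2.resize(d['image'][280:400,210:330],(400,400),interpolation=2)
cv2.imwrite('pics/g.png',np.hstack([a,b])[:,:,::-1])
E
```

```text
3.325 [0.51959156 0.35709823 0.11489715] 0.8169857110051773 [ 0.22406026 -0.43776151  0.03046029] [ 4.41398136e-01  2.87747568e-01  1.75996177e+00  2.66067861e-06
  1.10331189e+00 -7.35870972e-01]
[-0.007, -0.006, -0.004] [-0.0008, 0.0039, 0.0959] 0.6 96
```

View pics/g.png

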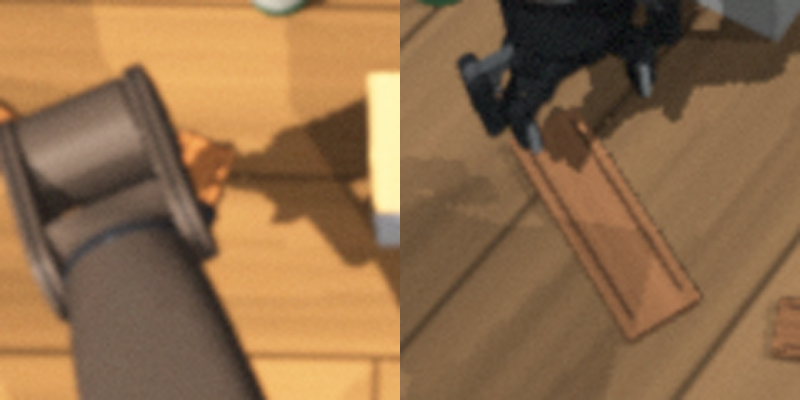

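The jaws straddle the middle board at mid-length and are aligned with it (finger tips at about (530,140) and (645,85) in the side crop), so I descend.

drive_tool(moves=[[[-0.007, -0.006, -0.004], [-0.001, 0.004, 0.04], 0.07], [[0, 0, 0], [0, 0, 0.03], 0.07], [[0, 0, 0], [0, 0, 0.015], 0.07], [[0, 0, 0], [0, 0, 0.008], 0.07], [[0, 0, 0], [0, 0, 0], 0.07]])

```text
time: 4.05
eef_pos: [0.5263, 0.3622, 0.0275]
tcp_rot: [0.194, 0.981, 0.003, 0.004]
contact_force: [-0.5, -0.4, 1.1]
opening: 0.819
finger_force: 0.0
```

```bash
python3 - <<'E'
from h import *
p,r,s=now();print(s['time'],p,s['opening'],s['contact_force'],r.as_matrix()[:,2])
E
```

```text
4.05 [0.52631548 0.36217765 0.02752563] 0.8192592759802327 [-0.52459591 -0.44018367  1.07627501] [ 0.00956908  0.00483696 -0.99994252]
```

drive_tool(moves=[[[0.008, 0.006, 0.004], [0.003, -0.003, 0.004], 0.07], [[0, 0, 0], [0, 0, 0.003], 0.07], [[0, 0, 0], [0, 0, 0], 0.07]])

```text
time: 4.42
eef_pos: [0.5215, 0.3602, 0.0194]
tcp_rot: [0.196, 0.981, -0.001, -0.0]
contact_force: [0.2, 0.2, -0.6]
opening: 0.82
finger_force: 0.0
```

```bash
python3 - <<'E'
from h import *
p,r,s=now();print(s['time'],p,s['opening'],s['contact_force'],r.as_matrix()[:,2])
rows([(np.array([.521,.360,.019]),down(2.752))])
E
```

```text
4.425 [0.52154037 0.36024752 0.01941293] 0.8198824940236475 [ 0.16268177  0.24587103 -0.59847557] [-5.93239004e-04 -1.02231337e-03 -9.99999301e-01]
[-0.001, -0.0, -0.004] [0.0004, -0.0004, 0.0004] 0.2 1
```

drive_tool(moves=[[[0, 0, 0], [0, 0, 0.002], 0.07], [[0, 0, 0], [0, 0, 0], 0.07]])

```text
time: 4.68
eef_pos: [0.5216, 0.3602, 0.0173]
tcp_rot: [0.196, 0.981, -0.001, -0.0]
contact_force: [-0.8, -0.8, -0.0]
opening: 0.818
finger_force: 0.0
```

drive_tool(moves=[[[0, 0, 0], [0, 0, 0.002], 0.07], [[0, 0, 0], [0, 0, 0], 0.07]])

```text
time: 4.92
eef_pos: [0.5215, 0.3602, 0.0153]
tcp_rot: [0.196, 0.981, -0.001, -0.0]
contact_force: [-0.5, 1.0, -0.2]
opening: 0.821
finger_force: 0.0
```

drive_tool(moves=[[[0, 0, 0], [0, 0, 0], 0.05], [[0, 0, 0], [0, 0, 0], 0.05], [[0, 0, 0], [0, 0, 0], 0.05], [[0, 0, 0], [0, 0, 0], 0.05], [[0, 0, 0], [0, 0, 0], 0.05]], grip_force=50)

```text
time: 5.55
eef_pos: [0.5217, 0.3603, 0.0155]
tcp_rot: [0.196, 0.981, -0.0, -0.0]
contact_force: [0.3, 0.1, 0.1]
opening: 0.585
finger_force: 0.0
```

```bash
python3 - <<'E'
from h import *
d=cam('side')
cv2.imwrite('pics/g2.png',cv2.resize(d['image'][290:390,200:320],(800,667),interpolation=2)[:600,:,::-1])
E
```

```text
(no output)
```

View pics/g2.png

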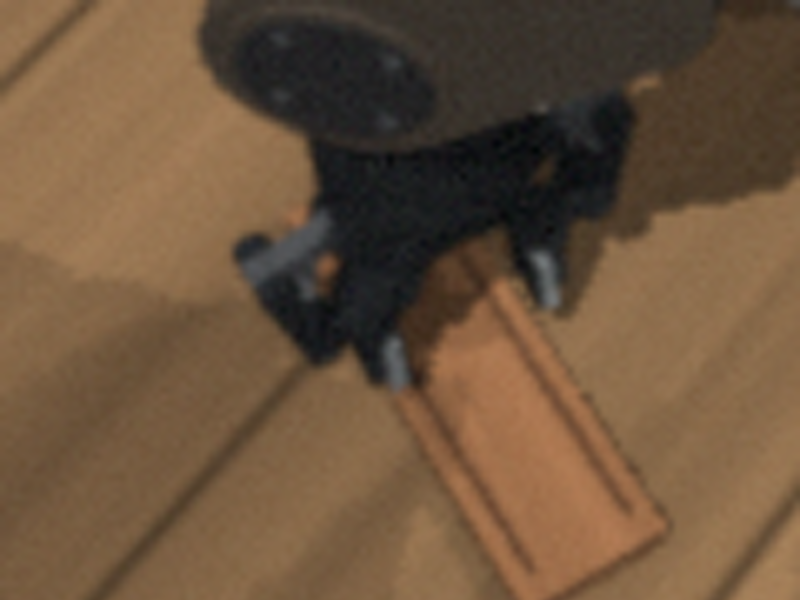

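The tips sit at the board's edges, (395,385) left and (545,305) right, so they straddle it but aren't yet squeezing. I close further.

drive_tool(moves=[[[0, 0, 0], [0, 0, 0], 0.045], [[0, 0, 0], [0, 0, 0], 0.04], [[0, 0, 0], [0, 0, 0], 0.035], [[0, 0, 0], [0, 0, 0], 0.035], [[0, 0, 0], [0, 0, 0], 0.035]])

```text
time: 6.22
eef_pos: [0.5217, 0.3603, 0.0155]
tcp_rot: [0.196, 0.981, -0.001, -0.0]
contact_force: [-0.2, -0.2, -0.5]
opening: 0.409
finger_force: 0.0
```

View again.

```bash
python3 - <<'E'
from h import *
d=cam('side');p,r,_=now()
# where things project: tips line at +-28mm, board edges
def q(X): u=proj(d,X);return np.round((u-[200,290])*6.667)
print('tcp',q(p)); 
for w in(-.028,.028): print('pad point z0,z14',q(p*[1,1,0]+r.apply([0,w,0])),q(p*[1,1,0]+r.apply([0,w,0])+[0,0,.014]))
cv2.imwrite('pics/g3.png',cv2.resize(d['image'][290:390,200:320],(800,667),interpolation=2)[:600,:,::-1])
E
```

```text
tcp [463. 359.]
pad point z0,z14 [536. 341.] [533. 322.]
pad point z0,z14 [397. 418.] [393. 400.]
```

View pics/g3.png

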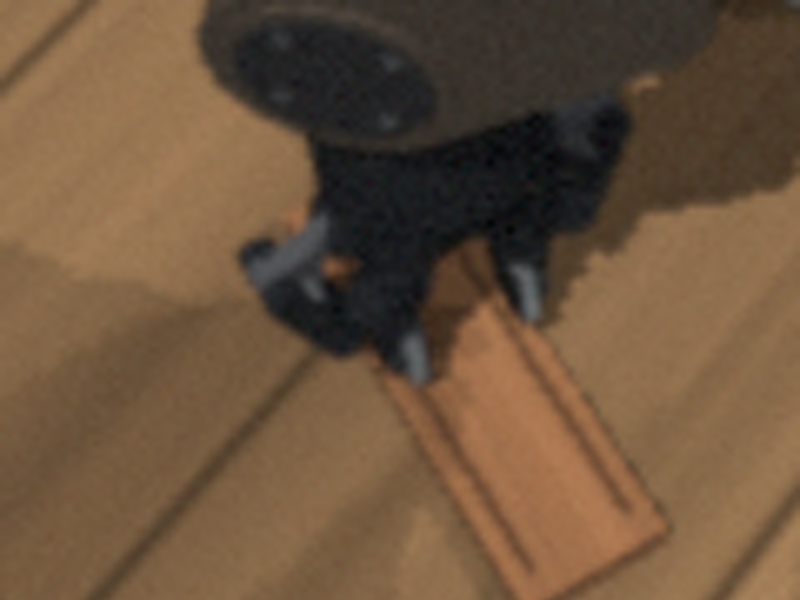

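The closed fingers are clearly above the board: the left tip at (420,380) lies over its face. I reopen and feel downward.

drive_tool(moves=[[[0, 0, 0], [0, 0, -0.003], 0.07], [[0, 0, 0], [0, 0, 0], 0.07], [[0, 0, 0], [0, 0, 0], 0.07], [[0, 0, 0], [0, 0, 0.004], 0.07], [[0, 0, 0], [0, 0, 0], 0.07]])

```text
time: 6.9
eef_pos: [0.5212, 0.36, 0.0138]
tcp_rot: [0.196, 0.981, -0.001, -0.001]
contact_force: [-0.1, -0.3, -0.5]
opening: 0.818
finger_force: 0.0
```

drive_tool(moves=[[[0, 0, 0], [0, 0, 0.003], 0.07], [[0, 0, 0], [0, 0, 0], 0.07]])

```text
time: 7.15
eef_pos: [0.5214, 0.3601, 0.011]
tcp_rot: [0.196, 0.981, -0.001, -0.0]
contact_force: [-0.4, 0.2, 0.6]
opening: 0.817
finger_force: 0.0
```

drive_tool(moves=[[[0, 0, 0], [0, 0, 0.002], 0.07], [[0, 0, 0], [0, 0, 0], 0.07]])

```text
time: 7.4
eef_pos: [0.5215, 0.3602, 0.0093]
tcp_rot: [0.196, 0.981, -0.001, -0.0]
contact_force: [-0.2, -0.4, 0.3]
opening: 0.818
finger_force: 0.0
```

drive_tool(moves=[[[0, 0, 0], [0, 0, 0], 0.055], [[0, 0, 0], [0, 0, 0], 0.05], [[0, 0, 0], [0, 0, 0], 0.045], [[0, 0, 0], [0, 0, 0], 0.04]])

```text
time: 7.9
eef_pos: [0.5217, 0.3603, 0.0095]
tcp_rot: [0.196, 0.981, -0.0, -0.0]
contact_force: [0.3, 0.5, -0.6]
opening: 0.469
finger_force: 0.0
```

drive_tool(moves=[[[0, 0, 0], [0, 0, -0.002], 0.07], [[0, 0, 0], [0, 0, 0], 0.07], [[0, 0, 0], [0, 0, 0], 0.07], [[0, 0, 0], [0, 0, 0.005], 0.07], [[0, 0, 0], [0, 0, 0], 0.07]])

```text
time: 8.52
eef_pos: [0.5211, 0.36, 0.0057]
tcp_rot: [0.196, 0.981, -0.001, -0.001]
contact_force: [-0.2, -0.3, -0.0]
opening: 0.819
finger_force: 0.0
```

drive_tool(moves=[[[0, 0, 0], [0, 0, 0.003], 0.07], [[0, 0, 0], [0, 0, 0], 0.07]])

```text
time: 8.78
eef_pos: [0.5214, 0.3601, 0.0031]
tcp_rot: [0.196, 0.981, -0.001, -0.0]
contact_force: [0.5, -0.3, -0.1]
opening: 0.82
finger_force: 0.0
```

drive_tool(moves=[[[0, 0, 0], [0, 0, 0], 0.055], [[0, 0, 0], [0, 0, 0], 0.05], [[0, 0, 0], [0, 0, 0], 0.045], [[0, 0, 0], [0, 0, 0], 0.045]])

```text
time: 9.28
eef_pos: [0.5217, 0.3603, 0.0035]
tcp_rot: [0.196, 0.981, -0.0, -0.0]
contact_force: [0.3, 0.2, -0.1]
opening: 0.523
finger_force: 0.0
```

drive_tool(moves=[[[0, 0, 0], [0, 0, -0.001], 0.07], [[0, 0, 0], [0, 0, 0], 0.07], [[0, 0, 0], [0, 0, 0], 0.07], [[0, 0, 0], [0, 0, 0.004], 0.07], [[0, 0, 0], [0, 0, 0], 0.07]])

```text
time: 9.9
eef_pos: [0.5212, 0.36, -0.0002]
tcp_rot: [0.196, 0.981, -0.001, -0.001]
contact_force: [1.6, -0.6, 0.7]
opening: 0.818
finger_force: 0.0
```

drive_tool(moves=[[[0, 0, 0], [0, 0, 0.003], 0.07], [[0, 0, 0], [0, 0, 0], 0.07]])

```text
time: 10.15
eef_pos: [0.5214, 0.3601, -0.003]
tcp_rot: [0.196, 0.981, -0.001, -0.0]
contact_force: [0.1, 0.2, 1.1]
opening: 0.821
finger_force: 0.0
```

drive_tool(moves=[[[0, 0, 0], [0, 0, 0], 0.055], [[0, 0, 0], [0, 0, 0], 0.05], [[0, 0, 0], [0, 0, 0], 0.045], [[0, 0, 0], [0, 0, 0], 0.045]])

```text
time: 10.65
eef_pos: [0.5217, 0.3603, -0.0024]
tcp_rot: [0.196, 0.981, -0.0, -0.0]
contact_force: [-0.1, -0.7, -0.4]
opening: 0.53
finger_force: 0.0
```

```bash
python3 - <<'E'
from h import *
d=cam('side');p,r,s=now();print(p,s['contact_force'])
def q(X): u=proj(d,X);return np.round((u-[200,290])*6.667)
print('tcp',q(p)); 
for w in(-.0225,.0225): print([q(p*[1,1,0]+r.apply([0,w,0])+[0,0,z]).tolist() for z in (0,.007,.014,.021)])
cv2.imwrite('pics/g4.png',cv2.resize(d['image'][290:390,200:320],(800,667),interpolation=2)[:600,:,::-1])
E
```

```text
[ 0.52170848  0.36027371 -0.00245967] [-0.20906521 -0.42718796 -0.10227069]
tcp [468. 383.]
[[523.0, 349.0], [521.0, 339.0], [520.0, 330.0], [518.0, 320.0]]
[[411.0, 411.0], [409.0, 401.0], [407.0, 392.0], [405.0, 383.0]]
```

View pics/g4.png

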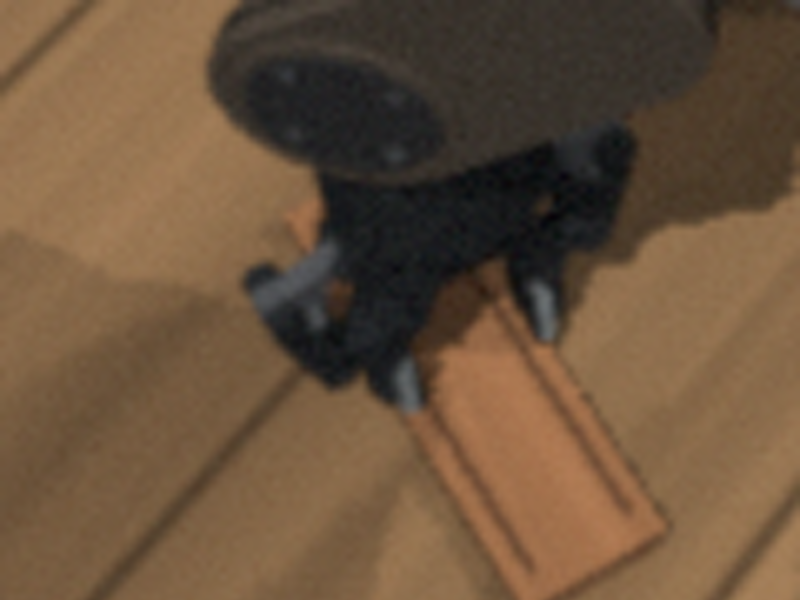

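The tips (410,412) and (545,342), allowing for pad width, sit about 20 mm above the table although TCP z reads -2 mm. So the reported z can't be trusted here, and I feel further down under force.

drive_tool(moves=[[[0, 0, 0], [0, 0, 0], 0.07], [[0, 0, 0], [0, 0, 0], 0.07], [[0, 0, 0], [0, 0, 0.003], 0.07], [[0, 0, 0], [0, 0, 0.002], 0.07], [[0, 0, 0], [0, 0, 0], 0.07]])

```text
time: 11.32
eef_pos: [0.5214, 0.3601, -0.008]
tcp_rot: [0.196, 0.981, -0.001, -0.0]
contact_force: [-0.4, -0.1, -0.6]
opening: 0.817
finger_force: 0.0
```

drive_tool(moves=[[[0, 0, 0], [0, 0, 0.003], 0.07], [[0, 0, 0], [0, 0, 0], 0.07]])

```text
time: 11.58
eef_pos: [0.5214, 0.3602, -0.0109]
tcp_rot: [0.196, 0.981, -0.001, -0.0]
contact_force: [-0.5, 0.1, 0.9]
opening: 0.82
finger_force: 0.0
```

drive_tool(moves=[[[0, 0, 0], [0, 0, 0.003], 0.07], [[0, 0, 0], [0, 0, 0], 0.07]])

```text
time: 11.82
eef_pos: [0.5214, 0.3601, -0.0138]
tcp_rot: [0.196, 0.981, -0.001, -0.0]
contact_force: [0.6, -0.3, -0.3]
opening: 0.819
finger_force: 0.0
```

drive_tool(moves=[[[0, 0, 0], [0, 0, 0.003], 0.065], [[0, 0, 0], [0, 0, 0], 0.055], [[0, 0, 0], [0, 0, 0], 0.05], [[0, 0, 0], [0, 0, 0], 0.048], [[0, 0, 0], [0, 0, 0], 0.048]])

```text
time: 12.45
eef_pos: [0.5218, 0.3603, -0.0164]
tcp_rot: [0.196, 0.981, -0.0, 0.0]
contact_force: [0.9, 0.6, 0.7]
opening: 0.635
finger_force: 52.9
```

Contact: gripped at 54 mm with 53 N. I reopen and go a little deeper for a fuller hold.

drive_tool(moves=[[[0, 0, 0], [0, 0, 0], 0.068], [[0, 0, 0], [0, 0, 0], 0.068], [[0, 0, 0], [0, 0, 0.003], 0.068], [[0, 0, 0], [0, 0, 0], 0.068]])

```text
time: 12.95
eef_pos: [0.5213, 0.36, -0.02]
tcp_rot: [0.196, 0.981, -0.001, -0.0]
contact_force: [-0.6, -0.3, -0.4]
opening: 0.795
finger_force: 0.0
```

drive_tool(moves=[[[0, 0, 0], [0, 0, 0.002], 0.068], [[0, 0, 0], [0, 0, 0], 0.068]])

```text
time: 13.2
eef_pos: [0.5215, 0.3602, -0.0218]
tcp_rot: [0.196, 0.981, -0.001, -0.0]
contact_force: [-0.1, 0.6, -0.0]
opening: 0.799
finger_force: 0.0
```

drive_tool(moves=[[[0, 0, 0], [0, 0, 0], 0.055], [[0, 0, 0], [0, 0, 0], 0.048], [[0, 0, 0], [0, 0, 0], 0.045], [[0, 0, 0], [0, 0, 0], 0.045]], grip_force=60)

```text
time: 13.7
eef_pos: [0.5221, 0.3605, -0.021]
tcp_rot: [0.196, 0.981, -0.0, 0.0]
contact_force: [0.3, 0.7, 2.4]
opening: 0.635
finger_force: 64.8
```

```bash
python3 - <<'E'
from h import *
p,r,s=now()
yaw0=2.752;yf=np.arctan2(ux[1],ux[0]);print(yf)
q=p+[0,0,.32]
tgt=D((-.05,0,0));tgt[2]=.30
n=9;L=[(q+(tgt-q)*i/n,down(yaw0+(yf-yaw0)*i/n)) for i in range(1,n+1)]
rows(L,q,down(yaw0))
E
```

```text
1.6328408386174416
[0.0, 0.0, 0.124] [-0.0227, -0.0385, -0.0001] 7.1 45
[0.0, 0.0, 0.124] [-0.0273, -0.0354, -0.0001] 7.1 45
[0.0, 0.0, 0.124] [-0.0314, -0.0318, -0.0001] 7.1 45
[0.0, 0.0, 0.124] [-0.0351, -0.0276, -0.0001] 7.1 45
[0.0, 0.0, 0.124] [-0.0383, -0.023, -0.0001] 7.1 45
[0.0, 0.0, 0.124] [-0.0409, -0.0181, -0.0001] 7.1 45
[0.0, 0.0, 0.124] [-0.0428, -0.0129, -0.0001] 7.1 45
[0.0, 0.0, 0.124] [-0.0441, -0.0075, -0.0001] 7.1 45
[0.0, 0.0, 0.124] [-0.0446, -0.002, -0.0001] 7.1 45
```

drive_tool(moves=[[[0, 0, 0], [0, 0, -0.02], 0.045], [[0, 0, 0], [0, 0, -0.04], 0.045], [[0, 0, 0], [0, 0, -0.06], 0.045], [[0, 0, 0], [0, 0, -0.06], 0.045], [[0, 0, 0], [0, 0, -0.06], 0.045]])

```text
time: 14.32
eef_pos: [0.5211, 0.3601, 0.221]
tcp_rot: [0.196, 0.981, -0.001, -0.0]
contact_force: [0.5, 0.3, -1.3]
opening: 0.631
finger_force: 64.4
```

drive_tool(moves=[[[0, 0, 0], [0, 0, -0.06], 0.045], [[0, 0, 0], [0, 0, -0.02], 0.045], [[0, 0, 0], [0, 0, 0], 0.045]])

```text
time: 14.7
eef_pos: [0.522, 0.3607, 0.3002]
tcp_rot: [0.196, 0.981, 0.0, 0.001]
contact_force: [-0.6, -1.0, -1.7]
opening: 0.639
finger_force: 64.4
```

Board held (weight ≈1.4 N). I carry it over.

drive_tool(moves=[[[0, 0, 0.124], [-0.023, -0.0385, 0], 0.045], [[0, 0, 0.124], [-0.027, -0.0355, 0], 0.045], [[0, 0, 0.124], [-0.0315, -0.032, 0], 0.045], [[0, 0, 0.124], [-0.035, -0.0275, 0], 0.045], [[0, 0, 0.124], [-0.038, -0.023, 0], 0.045]])

```text
time: 15.32
eef_pos: [0.5508, 0.1378, 0.2941]
tcp_rot: [0.487, 0.873, -0.003, -0.003]
contact_force: [0.2, -0.1, -1.8]
opening: 0.635
finger_force: 64.4
```

drive_tool(moves=[[[0, 0, 0.124], [-0.041, -0.018, 0], 0.045], [[0, 0, 0.124], [-0.043, -0.013, 0], 0.045], [[0, 0, 0.124], [-0.044, -0.0075, 0], 0.045], [[0, 0, 0.127], [-0.0445, -0.002, 0], 0.045], [[0, 0, 0], [0, 0, 0], 0.045]])

```text
time: 15.95
eef_pos: [0.5761, -0.0401, 0.2943]
tcp_rot: [0.688, 0.726, -0.002, -0.003]
contact_force: [-0.4, 0.5, -0.8]
opening: 0.637
finger_force: 64.4
```

drive_tool(moves=[[[0, 0.133, 0], [0, 0, 0.02], 0.045], [[0, 0.132, 0], [0, 0, 0.02], 0.045], [[0, 0.132, 0], [0, 0, 0.02], 0.045], [[0, 0.132, 0], [0, 0, 0.02], 0.045], [[0, 0, 0], [0, 0, 0], 0.045]])

```text
time: 16.58
eef_pos: [0.5738, -0.0215, 0.2156]
tcp_rot: [0.663, 0.701, 0.177, -0.195]
contact_force: [-0.1, 0.7, -0.8]
opening: 0.637
finger_force: 64.3
```

```bash
python3 - <<'E'
from h import *
p,r,s=now();M=r.as_matrix();print(s['time'],p,s['qpos'],s['opening'],M.round(3).tolist())
print('disp',[(p-O)@v for v in(ux,uy,uz)])
c=cam('top');d=cam('side')
out=[]
for im,(u0,v0,u1,v1) in((c,(280,150,430,300)),(d,(250,80,430,260))):
    a=im['image'][:,:,::-1].copy()
    k=400/(u1-u0);b=cv2.resize(a[v0:v1,u0:u1],(400,400),interpolation=2)
    for hyp,col in((0,(255,0,0)),(1,(0,255,0))):
        C=p+r.apply([0,0,-.021]) if hyp==0 else p+[0,0,.033]+r.apply([0,0,.012])
        for sx in(-.09,.09):
            for sy in(-.028,.028):
                for sz in (-.014,):
                    u=proj(im,C+r.apply([sx,sy,sz]));cv2.circle(b,tuple(int(x) for x in (u-[u0,v0])*k),3,col,-1)
    out.append(b)
cv2.imwrite('pics/h.png',np.hstack(out))
E
```

```text
16.575 [ 0.57379894 -0.02151902  0.215648  ] [-0.4311072   0.1627126   1.78500406  0.46137163  1.48220397 -0.59506837] 0.6366202092948994 [[-0.044, 0.998, -0.038], [0.861, 0.057, 0.506], [0.507, -0.011, -0.862]]
disp [np.float64(-0.033517658886422365), np.float64(0.004287563642720718), np.float64(0.21564800289432803)]
```

View pics/h.png

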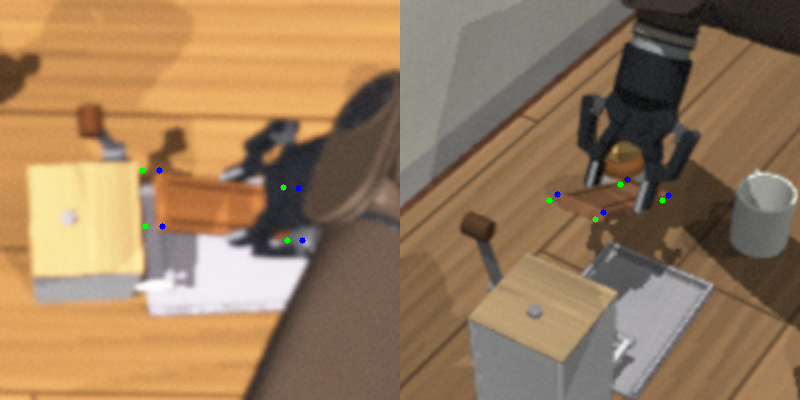

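```bash
cat > m.py <<'E'
from h import *
p,r,s=now()
c=cam('top');d=cam('side')
cv2.imwrite('pics/t_last.png',c['image'][:,:,::-1]);cv2.imwrite('pics/s_last.png',d['image'][:,:,::-1])
def a(x,y): return (280+x/2.667,150+y/2.667)
def b(x,y): return (250+(x-400)/2.222,80+y/2.222)
for A,B,sy in(((155,172),(552,194),-1),((153,231),(594,216),1)):
    X,e=tri(c,a(*A),d,b(*B)); pred=p+r.apply([.09,.028*-sy*-1,-.021-.014])
    print('meas disp',np.round([(X-O)@v*1000 for v in(ux,uy,uz)]),e[0],'pred',np.round([(pred-O)@v*1000 for v in(ux,uy,uz)]), 'in tool',np.round(1000*r.inv().apply(X-p)))
E
python3 m.py
```

```text
meas disp [ 32. -25. 295.] 0.0026941852775587546 pred [ 27.  30. 296.] in tool [ 94.  27. -31.]
meas disp [ 38.  31. 295.] 0.004619396587108226 pred [ 26. -26. 296.] in tool [ 99. -30. -28.]
```

Measured: the board's upper end, in the tool frame, is at x≈+94 mm with its top face at z≈-31 mm. So the offset lies along the tool, which agrees with my rigid model. Next I compute the lowering.

```bash
cat > tgt.py <<'E'
from h import *
import sys
a=float(sys.argv[1]) if len(sys.argv)>1 else .529
R=down(np.arctan2(ux[1],ux[0]))*Ro.from_euler('y',a)
x,y,z=[float(v)/1000 for v in sys.argv[2:5]]
n=int(sys.argv[5])
p,r,s=now();P=D((x,y,z));print('disp',np.round([(p-O)@v*1000 for v in(ux,uy,uz)],1),s['contact_force'].round(1),'err',np.round((r.inv()*R).as_rotvec(),3))
from scipy.spatial.transform import Slerp
sl=Slerp([0,1],Ro.concatenate([r,R]))
rows([(p+(P-p)*i/n,sl(i/n)) for i in range(1,n+1)])
E
python3 tgt.py .529 -51.4 .5 55 4
```

```text
disp [-33.7   1.1 222.4] [ 0.2 -0.2 -1.2] err [ 0.002  0.003 -0.002]
[0.001, 0.001, -0.0] [-0.0248, 0.0001, 0.034] 0.1 42
[0.001, 0.001, -0.0] [-0.0249, 0.0001, 0.0339] 0.1 42
[0.001, 0.001, -0.0] [-0.0249, 0.0001, 0.0339] 0.1 42
[0.001, 0.001, -0.0] [-0.0249, 0.0001, 0.0339] 0.1 42
```

drive_tool(moves=[[[0.001, 0.001, 0], [-0.025, 0, 0.034], 0.045], [[0.001, 0.001, 0], [-0.025, 0, 0.034], 0.045], [[0, 0.001, -0.001], [-0.025, 0, 0.034], 0.045], [[0, 0, -0.001], [-0.025, 0, 0.034], 0.045], [[0, 0, 0], [0, 0, 0], 0.045]])

```text
time: 17.4
eef_pos: [0.5756, -0.0384, 0.0514]
tcp_rot: [0.661, 0.702, 0.178, -0.194]
contact_force: [0.1, 1.0, -0.9]
opening: 0.641
finger_force: 64.3
```

drive_tool(moves=[[[0, 0, 0], [0, 0, 0], 0.045], [[0, 0, 0], [0, 0, 0], 0.045]])

```text
time: 17.65
eef_pos: [0.5793, -0.0402, 0.0562]
tcp_rot: [0.661, 0.703, 0.18, -0.189]
contact_force: [0.2, 0.1, -1.1]
opening: 0.637
finger_force: 64.3
```

```bash
python3 tgt.py .529 -52.8 0 44 1; python3 - <<'E'
from h import *
p,r,s=now()
C=p+r.apply([.004,0,-.02])
for k in(-.09,.09): print(np.round([(C+r.apply([k,0,0])-O)@v*1000 for v in(ux,uy,uz)]))
c=cam('top');d=cam('side')
a=cv2.resize(c['image'][195:285,290:425],(600,400),interpolation=2)
b=cv2.resize(d['image'][170:270,310:400],(360,400),interpolation=2)
b=b[:, :200] if 0 else cv2.resize(b,(200,222))
cv2.imwrite('pics/t1.png',a[:,:,::-1]);cv2.imwrite('pics/s1.png',b[:,:,::-1])
E
```

```text
disp [-52.5  -0.   56.2] [ 0.2  0.1 -1.1] err [0.003 0.    0.001]
[0.003, 0.0, 0.001] [-0.0064, -0.0001, 0.0104] 0.2 12
[-137.   -0.   30.]
[ 19.   0. 121.]
```

drive_tool(moves=[[[0, 0, 0], [-0.005, 0, 0.0086], 0.045], [[0, 0, 0], [-0.003, 0, 0.005], 0.045], [[0, 0, 0], [0, 0, 0], 0.045]])

```text
time: 18.12
eef_pos: [0.5766, -0.0395, 0.0365]
tcp_rot: [0.662, 0.702, 0.179, -0.193]
contact_force: [0.4, 0.1, -1.6]
opening: 0.638
finger_force: 64.3
```

drive_tool(moves=[[[0, 0, 0], [-0.0015, 0, 0.0026], 0.045], [[0, 0, 0], [0, 0, 0], 0.045]])

```text
time: 18.38
eef_pos: [0.5773, -0.0397, 0.0343]
tcp_rot: [0.661, 0.703, 0.179, -0.192]
contact_force: [-0.4, -0.0, -1.3]
opening: 0.637
finger_force: 64.3
```

drive_tool(moves=[[[0, 0, 0], [-0.001, 0, 0.0017], 0.045], [[0, 0, 0], [0, 0, 0], 0.045]])

```text
time: 18.62
eef_pos: [0.5776, -0.0398, 0.033]
tcp_rot: [0.661, 0.703, 0.18, -0.191]
contact_force: [-0.4, -0.3, 0.6]
opening: 0.635
finger_force: 64.6
```

drive_tool(moves=[[[0, 0, 0], [0, 0, 0], 0.045], [[0, 0, 0], [-0.0005, 0, 0.0009], 0.045], [[0, 0, 0], [0, 0, 0], 0.045]])

```text
time: 19.0
eef_pos: [0.5777, -0.0394, 0.0323]
tcp_rot: [0.661, 0.703, 0.18, -0.192]
contact_force: [-0.4, 2.9, 4.4]
opening: 0.637
finger_force: 64.8
```

```bash
python3 tgt.py .529 -52.8 0 32 1; python3 - <<'E'
from h import *
p,r,s=now();print(s['wrist_torque'],s['contact_force'],r.as_matrix()[:,0].round(3))
C=p+r.apply([.004,0,-.02])
for k in(-.09,.09): print(np.round([(C+r.apply([k,0,0])-O)@v*1000 for v in(ux,uy,uz)]))
E
```

```text
disp [-51.6   1.5  32.3] [-0.4  2.9  4.4] err [-0.    -0.003 -0.001]
[-0.0, -0.003, -0.001] [-0.0012, 0.0015, -0.0004] 0.2 2
[ 0.16112713  0.14569474 -0.01613965] [-0.42076761  2.85662341  4.40758697] [-0.052  0.86   0.507]
[-136.    2.    6.]
[19.  1. 97.]
```

drive_tool(moves=[[[0, 0, 0], [0, 0, 0], 0.058], [[0, 0, 0], [0, 0, 0], 0.064], [[0, 0, 0], [0, 0, 0], 0.07], [[0, 0, 0], [0, 0, 0], 0.072], [[0, 0, 0], [0, 0, 0], 0.072]])

```text
time: 19.62
eef_pos: [0.5773, -0.0398, 0.0315]
tcp_rot: [0.661, 0.703, 0.179, -0.192]
contact_force: [-0.5, -0.2, 0.4]
opening: 0.843
finger_force: 0.0
```

drive_tool(moves=[[[0, 0, 0], [0, 0, -0.01], 0.072], [[0, 0, 0], [0, 0, -0.02], 0.072], [[0, 0, 0], [0, 0, -0.03], 0.072], [[0, 0, 0], [0, 0, -0.05], 0.072], [[0, 0, 0], [0, 0, -0.05], 0.072]])

```text
time: 20.25
eef_pos: [0.5826, -0.1221, 0.1723]
tcp_rot: [0.662, 0.703, 0.18, -0.191]
contact_force: [1.4, -0.2, -0.4]
opening: 0.84
finger_force: 0.0
```

drive_tool(moves=[[[0, 0, 0], [0.01, 0, -0.05], 0.072], [[0, 0, 0], [0.01, 0, -0.05], 0.072], [[0, -0.13, 0], [0.02, 0, -0.04], 0.072], [[0, 0, 0], [0, 0, 0], 0.072]])

```text
time: 20.75
eef_pos: [0.5868, -0.1579, 0.3195]
tcp_rot: [0.671, 0.715, 0.138, -0.138]
contact_force: [1.0, -0.2, -0.3]
opening: 0.842
finger_force: 0.0
```

```bash
python3 - <<'E'
from h import *
c=cam('top','t2.png');d=cam('side','s2.png')
a=cv2.resize(c['image'][175:285,280:430],(546,400),interpolation=2)
b=cv2.resize(d['image'][150:290,270:400],(254,400)[:2] if 0 else (371,400),interpolation=2)
im=np.hstack([a[:,116:],b])  # a starts at u=280+116/3.64
cv2.imwrite('pics/L.png',im[:,:800,::-1]);print(im.shape)
p,r,s=now();print(p,s['time'])
R=Ro.from_matrix(np.c_[np.cos(.529)*ux+np.sin(.529)*uz,-uy,np.sin(.529)*ux-np.cos(.529)*uz])
F=D((-.137,0,.006))
for sx in(0,.18):
  for sy in(-.028,.028):
    X=F+R.apply([sx,sy,-.014]);print(sx,sy,'crop a',((proj(c,X)-[280,175])*3.64-[116,0]).round(),'b',((proj(d,X)-[270,150])*2.857+[430,0]).round())
E
```

```text
(400, 801, 3)
[ 0.58490276 -0.15730062  0.31258989] 20.85
0 -0.028 crop a [271. 270.] b [707. 176.]
0 0.028 crop a [266. 208.] b [660. 156.]
0.18 -0.028 crop a [104. 259.] b [634. 213.]
0.18 0.028 crop a [100. 193.] b [582. 189.]
```

View pics/L.png

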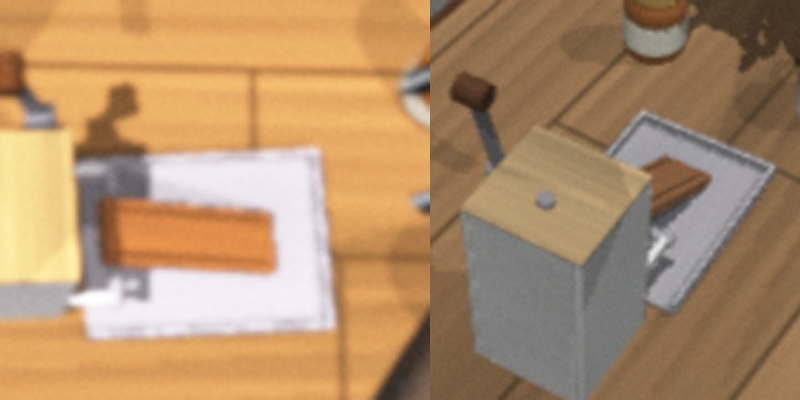

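The board leans in the tray on the bar. Its top-view corners (103,197), (107,263), (272,211) and (275,272) match the prediction within about 3 mm, so it runs straight out. Next is the flap arm.

```bash
python3 tgt.py 0 89.7 -85 318 6
```

```text
disp [-169.7    1.6  312.6] [0.7 0.3 0.7] err [ 0.002 -0.399 -0.001]
[0.0, -0.067, -0.0] [0.0402, 0.0144, 0.016] 3.8 46
[0.0, -0.067, -0.0] [0.0412, 0.0144, 0.0133] 3.8 46
[0.0, -0.067, -0.0] [0.042, 0.0144, 0.0105] 3.8 46
[0.0, -0.067, -0.0] [0.0426, 0.0144, 0.0077] 3.8 46
[0.0, -0.067, -0.0] [0.043, 0.0144, 0.0049] 3.8 46
[0.0, -0.067, -0.0] [0.0432, 0.0144, 0.002] 3.8 46
```

drive_tool(moves=[[[0, -0.067, 0], [0.04, 0.0144, 0.01], 0.06], [[0, -0.067, 0], [0.041, 0.0144, 0.01], 0.06], [[0, -0.067, 0], [0.042, 0.0144, 0.0105], 0.055], [[0, -0.067, 0], [0.0426, 0.0144, 0.008], 0.055], [[0, -0.067, 0], [0.043, 0.0144, 0.005], 0.055]])

```text
time: 21.48
eef_pos: [0.6432, 0.0606, 0.3209]
tcp_rot: [0.685, 0.728, 0.02, -0.025]
contact_force: [-0.3, -0.2, -0.7]
opening: 0.644
finger_force: 0.0
```

drive_tool(moves=[[[0, -0.067, 0], [0.043, 0.0144, 0.002], 0.055], [[0, 0, 0], [0, 0, 0], 0.055], [[0, 0, 0], [0, 0, 0], 0.055], [[0, 0, 0], [0, 0, 0], 0.055]])

```text
time: 21.98
eef_pos: [0.6553, 0.1018, 0.323]
tcp_rot: [0.686, 0.728, -0.001, -0.001]
contact_force: [0.9, -2.0, -0.7]
opening: 0.644
finger_force: 0.0
```

```bash
python3 tgt.py 0 89.7 -85 233 2; python3 - <<'E'
from h import *
p,r,s=now();print(s['qpos'],s['opening'],s['time'])
E
```

```text
disp [ 84.6 -84.7 323. ] [ 0.9 -2.  -0.7] err [-0.003  0.001 -0.003]
[-0.001, 0.0, -0.002] [0.0026, 0.0003, 0.045] 0.1 45
[-0.001, 0.0, -0.002] [0.0026, 0.0002, 0.045] 0.1 45
[ 1.83386782e-03  2.03017880e-01  1.47556500e+00 -9.75729400e-04
  1.46593623e+00 -5.66522104e-02] 0.6443326479702808 21.975
```

drive_tool(moves=[[[0, 0, -0.002], [0.005, 0, 0], 0.055], [[0, 0, 0], [0, 0, 0], 0.055]])

```text
time: 22.22
eef_pos: [0.6552, 0.1079, 0.3241]
tcp_rot: [0.685, 0.729, -0.001, -0.0]
contact_force: [-0.2, -0.3, 0.3]
opening: 0.641
finger_force: 0.0
```

```bash
python3 - <<'E'
from h import *
p,r,s=now();print(s['contact_force'],p)
d=cam('side');
# grip barrel end px, finger brightness: compare grip location with the rest picture
a=d['image'];b=cv2.imread('pics/s2.png')[:,:,::-1]
print(proj(d,D((.0897,-.085,.266))))
hsv=cv2.cvtColor(a,cv2.COLOR_RGB2HSV)
for im in(a,b): print(im[180:188:2,276:296:4].tolist())
E
```

```text
[-0.21168645 -0.32620931  0.3095065 ] [0.65522623 0.1079117  0.32411797]
[284.75681773 182.11510905]
[[[136, 105, 74], [82, 55, 39], [90, 62, 40], [93, 63, 45], [83, 62, 42]], [[124, 95, 66], [72, 50, 36], [83, 58, 42], [80, 53, 34], [62, 45, 29]], [[132, 101, 69], [57, 42, 29], [72, 49, 35], [59, 39, 28], [58, 43, 34]], [[140, 106, 73], [110, 84, 59], [59, 42, 33], [53, 37, 28], [69, 54, 36]]]
[[[142, 108, 77], [81, 56, 39], [92, 62, 42], [94, 65, 44], [77, 58, 40]], [[126, 98, 67], [73, 50, 36], [81, 52, 38], [78, 50, 35], [72, 52, 38]], [[139, 109, 76], [57, 37, 27], [74, 51, 38], [62, 42, 33], [86, 67, 49]], [[147, 113, 80], [111, 84, 59], [57, 39, 25], [50, 33, 23], [129, 99, 71]]]
```

drive_tool(moves=[[[0, 0, 0], [0, 0, 0.03], 0.055], [[0, 0, 0], [0, 0, 0.02], 0.055], [[0, 0, 0], [0, 0, 0.01], 0.055], [[0, 0, 0], [0, 0, 0], 0.055]])

```text
time: 22.78
eef_pos: [0.6548, 0.1084, 0.263]
tcp_rot: [0.685, 0.729, -0.001, -0.001]
contact_force: [-0.1, 0.1, 0.2]
opening: 0.651
finger_force: 0.0
```

drive_tool(moves=[[[0, 0, 0], [0, 0, 0.01], 0.055], [[0, 0, 0], [0, 0, 0.01], 0.055], [[0, 0, 0], [0, 0, 0.01], 0.055], [[0, 0, 0], [0, 0, 0], 0.055], [[0, 0, 0], [0, 0, 0], 0.055]])

```text
time: 23.4
eef_pos: [0.6553, 0.1084, 0.2342]
tcp_rot: [0.685, 0.729, -0.001, 0.0]
contact_force: [0.2, 0.2, 0.4]
opening: 0.646
finger_force: 0.0
```

```bash
python3 tgt.py 0 89.7 -85 233 1
```

```text
disp [ 91.1 -85.1 234.2] [0.2 0.2 0.4] err [-0.001  0.001  0.001]
[-0.001, 0.001, 0.001] [-0.0014, -0.0001, 0.0012] 0.1 2
```

Aligned. I close on the barrel's flat ends.

drive_tool(moves=[[[0, 0, 0], [-0.001, 0, 0.001], 0.04], [[0, 0, 0], [0, 0, 0], 0.03], [[0, 0, 0], [0, 0, 0], 0.022], [[0, 0, 0], [0, 0, 0], 0.02], [[0, 0, 0], [0, 0, 0], 0.02]], grip_force=60)

```text
time: 24.02
eef_pos: [0.6564, 0.1074, 0.2338]
tcp_rot: [0.685, 0.729, 0.001, 0.001]
contact_force: [4.7, 0.2, 0.6]
opening: 0.338
finger_force: 61.2
```

```bash
python3 - <<'E'
from h import *
p,r,s=now();print(s['opening']*85.4,s['finger_force'],s['contact_force'],s['wrist_torque'])
# arc: tool turns with the arm by k*theta; grip point in tool coords fixed
g0=D((.0897,-.085,.266)); gt=r.inv().apply(g0-p);print('grip in tool',gt.round(4))
k=.67;L=[];n=12
for i in range(1,n+1):
    th=.9*i/n; G=D((.06+.12*np.sin(.25-th),-.085,.15+.12*np.cos(.25-th)))
    R=r*Ro.from_euler('y',k*th); L.append((G-R.apply(gt),R))
rows(L)
print(L[-1][0], [(L[-1][0]-O)@v for v in (ux,uy,uz)])
E
```

```text
28.863170251793345 61.248968839645386 [4.71080988 0.24250522 0.55475982] [ 0.01936328 -0.83567916 -0.02069079]
grip in tool [-0.0003 -0.0011 -0.0322]
[-0.0, 0.05, -0.0] [-0.0072, 0.0, -0.0022] 2.9 8
[0.0, 0.05, 0.0] [-0.0072, -0.0, -0.0017] 2.9 7
[-0.0, 0.05, 0.0] [-0.0073, -0.0, -0.0015] 2.9 7
[-0.0, 0.05, -0.0] [-0.0073, -0.0, -0.0013] 2.9 7
[0.0, 0.05, 0.0] [-0.0073, -0.0, -0.0011] 2.9 7
[0.0, 0.05, -0.0] [-0.0073, -0.0, -0.0008] 2.9 7
[-0.0, 0.05, 0.0] [-0.0074, -0.0, -0.0006] 2.9 7
[-0.0, 0.05, 0.0] [-0.0074, -0.0, -0.0004] 2.9 7
[0.0, 0.05, -0.0] [-0.0074, -0.0, -0.0002] 2.9 7
[-0.0, 0.05, 0.0] [-0.0074, -0.0, 0.0] 2.9 7
[0.0, 0.05, -0.0] [-0.0074, -0.0, 0.0003] 2.9 7
[-0.0, 0.05, 0.0] [-0.0074, -0.0, 0.0005] 2.9 7
[0.66158004 0.02339991 0.2191953 ] [np.float64(0.005871993053928632), np.float64(-0.08610981401445932), np.float64(0.2191952999706033)]
```

drive_tool(moves=[[[0, 0.05, 0], [-0.0072, 0.001, -0.0022], 0.02], [[0, 0.05, 0], [-0.0072, 0, -0.0017], 0.02], [[0, 0.05, 0], [-0.0073, 0, -0.0015], 0.02], [[0, 0.05, 0], [-0.0073, 0, -0.0013], 0.02]])

```text
time: 24.52
eef_pos: [0.6579, 0.0823, 0.2382]
tcp_rot: [0.681, 0.725, 0.072, -0.077]
contact_force: [2.8, 8.4, -0.9]
opening: 0.338
finger_force: 60.8
```

drive_tool(moves=[[[0, 0.05, 0], [-0.0073, 0, -0.0011], 0.02], [[0, 0.05, 0], [-0.0073, 0, -0.0008], 0.02], [[0, 0.05, 0], [-0.0074, 0, -0.0006], 0.02], [[0, 0.05, 0], [-0.0074, 0, -0.0004], 0.02]])

```text
time: 25.02
eef_pos: [0.6596, 0.0539, 0.2342]
tcp_rot: [0.67, 0.714, 0.14, -0.149]
contact_force: [1.6, 9.1, 0.8]
opening: 0.339
finger_force: 60.2
```

```bash
cat > fl.py <<'E'
from h import *
p,r,s=now();G=p+r.apply([0,0,-.0322]);g=np.array([(G-O)@v for v in(ux,uy,uz)]);e=g-[.06,-.085,.15]
print('t',s['time'],'theta',.25-np.arctan2(e[0],e[2]),'rad',np.hypot(e[0],e[2]),'y',e[1],'op',s['opening']*85.4,s['finger_force'],'F disp',[round(float(s['contact_force']@v),1) for v in(ux,uy,uz)],'M',np.round(s['wrist_torque'],2))
E
python3 fl.py
```

```text
t 25.025 theta 0.5600803405252177 rad 0.11938923729359914 y -0.0011074478975336005 op 28.912479668801282 60.223578214645386 F disp [9.0, -2.1, 0.8] M [ 1.48 -0.2  -0.35]
```

Spring felt, and the grip is following the arc. I go on to the stop.

drive_tool(moves=[[[0, 0.05, 0], [-0.0074, 0, -0.0002], 0.02], [[0, 0.05, 0], [-0.0074, 0, 0], 0.02], [[0, 0.05, 0], [-0.0074, 0, 0.0003], 0.02], [[0, 0, 0], [0, 0, 0], 0.02], [[0, 0, 0], [0, 0, 0], 0.02]])

```text
time: 25.65
eef_pos: [0.661, 0.0327, 0.2246]
tcp_rot: [0.658, 0.701, 0.188, -0.201]
contact_force: [1.2, 7.0, 3.8]
opening: 0.34
finger_force: 59.6
```

```bash
python3 fl.py
```

```text
t 25.65 theta 0.7952487300336994 rad 0.11924793484580713 y -0.0011248698717706979 op 29.0683132634425 59.62155997753143 F disp [6.9, -1.6, 3.8] M [ 1.09 -0.25 -0.19]
```

drive_tool(moves=[[[0, 0.05, 0], [-0.0074, 0, 0.0003], 0.02], [[0, 0.03, 0], [-0.004, 0, 0.0003], 0.02], [[0, 0, 0], [0, 0, 0], 0.02], [[0, 0, 0], [0, 0, 0], 0.02]])

```text
time: 26.15
eef_pos: [0.6615, 0.0243, 0.2189]
tcp_rot: [0.649, 0.692, 0.215, -0.23]
contact_force: [2.1, 8.5, 4.4]
opening: 0.338
finger_force: 61.5
```

drive_tool(moves=[[[0, 0, 0], [-0.002, 0, 0], 0.02], [[0, 0, 0], [0, 0, 0], 0.02], [[0, 0, 0], [0, 0, 0], 0.02]])

```text
time: 26.52
eef_pos: [0.6616, 0.023, 0.2179]
tcp_rot: [0.649, 0.693, 0.215, -0.23]
contact_force: [1.3, 8.7, 3.8]
opening: 0.336
finger_force: 61.4
```

```bash
python3 fl.py
```

```text
t 26.525 theta 0.9168802521182443 rad 0.11924202834886666 y -0.00113622626167649 op 28.686121623448507 61.36766195297241 F disp [8.6, -1.8, 3.8] M [ 1.66 -0.17 -0.17]
```

drive_tool(moves=[[[0, 0, 0], [-0.002, 0, 0], 0.02], [[0, 0, 0], [0, 0, 0], 0.02], [[0, 0, 0], [0, 0, 0], 0.02]])

```text
time: 26.9
eef_pos: [0.6617, 0.0215, 0.2167]
tcp_rot: [0.649, 0.692, 0.215, -0.23]
contact_force: [1.6, 8.6, 5.4]
opening: 0.341
finger_force: 61.2
```

drive_tool(moves=[[[0, 0, 0], [-0.002, 0, 0], 0.02], [[0, 0, 0], [0, 0, 0], 0.02], [[0, 0, 0], [0, 0, 0], 0.02]])

```text
time: 27.28
eef_pos: [0.6617, 0.0208, 0.2161]
tcp_rot: [0.648, 0.693, 0.216, -0.231]
contact_force: [1.0, 11.0, 6.1]
opening: 0.342
finger_force: 61.1
```

```bash
python3 fl.py
```

```text
t 27.275 theta 0.9412231025355317 rad 0.11930449876012035 y -0.0011573447408562004 op 29.229384252447478 61.14392638206482 F disp [10.9, -1.7, 6.1] M [ 2.05 -0.14 -0.17]
```

drive_tool(moves=[[[0, 0, 0], [-0.002, 0, 0], 0.02], [[0, 0, 0], [0, 0, 0], 0.02], [[0, 0, 0], [0, 0, 0], 0.02]])

```text
time: 27.65
eef_pos: [0.6617, 0.0207, 0.216]
tcp_rot: [0.648, 0.693, 0.217, -0.232]
contact_force: [0.3, 13.3, 8.0]
opening: 0.336
finger_force: 61.1
```

drive_tool(moves=[[[0, 0, 0], [-0.002, 0, 0], 0.02], [[0, 0, 0], [0, 0, 0], 0.02], [[0, 0, 0], [0, 0, 0], 0.02]])

```text
time: 28.02
eef_pos: [0.6617, 0.0206, 0.216]
tcp_rot: [0.647, 0.693, 0.218, -0.233]
contact_force: [-0.3, 17.0, 10.2]
opening: 0.338
finger_force: 61.0
```

```bash
python3 fl.py; python3 - <<'E'
from h import *
# board unchanged? compare the tray/board patch with picture t2/s2
for n,f,(u0,v0,u1,v1) in(('top','t2.png',(310,215,400,270)),('side','s2.png',(345,195,370,225))):
    c=cam(n,n+'_end.png');a=c['image'][v0:v1,u0:u1].astype(int);b=cv2.imread('pics/'+f)[v0:v1,u0:u1,::-1].astype(int)
    h=lambda x:(x[...,0]-x[...,2]>60)
    for x in(a,b):
        m=np.argwhere(h(x));print(n,len(m),m.mean(0).round(1),m.min(0),m.max(0))
E
```

```text
t 28.025 theta 0.9453026180184646 rad 0.11931248250262824 y -0.0012038931391819413 op 28.84213123807113 60.981820821762085 F disp [16.9, -0.8, 10.2] M [ 3.24  0.14 -0.24]
top 1917 [24.2 27.2] [0 0] [54 77]
top 2199 [25.8 33.2] [0 0] [54 89]
side 208 [16.8  9.9] [0 0] [27 24]
side 177 [16.9  9.9] [0 0] [26 24]
```

```bash
python3 -c "
from plant import ctrl
print(ctrl.sign_off())"
```

```text
the job is handed in; nothing more can be done
None
```

I handed the job in at 28 s: the board leans from the tray to the bar, and the fingers are holding the flap arm hard against its stop (no further travel, about 20 N). After the pull I checked the board only by comparing image pixels: the side view matched, the top view was inconclusive. The mug, bottle and jar were kept clear of, with no final check on them.

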